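# Fold the probe thermometer and shut it in its case

### The arm

A 7-joint arm with a two-finger parallel gripper is mounted at the origin on a cart in front of the work surface, level with it; the furniture and walls round the work are solid. World frame = base frame: x ahead of the robot, y to its left, z up, the work surface at z = 0. Lengths are in m, angles in degrees, forces in N, time in s.
With the tool pointing down it reaches from about 0.35 to 0.775 m from the base axis. Payload 3.1 kg.
Tool frame: the origin (TCP) lies on the centre line of the jaws, within the pads' length; the fingertips stand 17 mm ahead of it and the grasp point (between the pads) lies 2 mm behind it (robot.tip_reach is the distance from the TCP to the fingertips, in m); z points along the fingers, y is the line along which they close (so a half turn about z gives the same grasp; the last joint's range is limited). The gripper opens to 85 mm and grips with 20 to 120 N. Pads are 22 mm wide; open, the fingers measure 114 mm over their backs; the gripper's body (76 mm by 85 mm) begins 54 mm behind the grasp point. The pads swing forward as they close: fully open they stand 13 mm farther back than shut.
Start: joints at [-72.863, 17.813, 0.802, 86.603, -0.252, 75.585, -1.558], TCP at [0.184, 0.518, 0.226] pointing down, gripper open.
Joint ranges: [-154.91, 154.91], [-16.99, 109.72], [-72.82, 74.43], [7.12, 147.25], [-82.49, 262.49], [11.32, 116.49], [-174.64, 174.64]. Speed limits (degrees/s): [159.86, 159.86, 180, 180, 180, 180, 180].

### API

Orientations are given as [roll, pitch, yaw] about the fixed x, y, z axes, in that order (R = Rz(yaw) Ry(pitch) Rx(roll)).
In Python, from station import robot, fingers, vision, workorder, recognise gives the robot as it stands. Calls block until the motion is done:
- robot.move_to(position, orientation): joint-space move of the TCP to a pose.
- robot.line_to(position, orientation=None, velocity=0.15, f_stop=None): straight line of the TCP; orientation=None keeps the orientation; velocity is the mean speed in m/s. With f_stop (N) it stops when the force on the tool has changed by that much, and returns True; else False.
- robot.move_j(angles): joint-space move.
- fingers.gripper_to(opening, force=None): opening from 0.0 (shut) to 1.0 (fully open); force is the grip in N (None keeps the last); returns when the fingers have stopped.
- robot.pause(seconds).
- robot.inverse_kinematics(position, orientation): joint angles nearest the present ones, or None.
- vision.grab_frame(name): name is "scene" or "top" or "wrist"; returns the picture (480x640x3 uint8, red, green, blue); there is no depth.
- vision.calibration(name): a dict with "mtx" (3x3 intrinsics, pixels), "extrinsics" (4x4, takes a point from world to camera coordinates); the wrist camera has in their place "T_tool_cam" (4x4, takes a point from camera to tool coordinates, whose origin is the TCP and whose axes are the flange's). Camera axes: x right, y up, looking along -z (the intrinsics and any distortion apply to the point x, -y, -z); pixel columns grow to the right and rows downward; lengths in m; the calibration is good to about 2 mm. A picture is of the moment at which its call begins: read the wrist's pose just before it. calibration takes no time and is no camera call.
A pose or a line that the arm cannot do raises robot.PlanningError and nothing moves.
- workorder.close_job(): hands the job in; it is judged then, once.
Trained networks look in the newest picture that a camera, given by its name, has taken for a name from the list of things; names that differ only in an ending like _2 or _b are one class to them, and where a whole thing is asked for, a point or a joint stands for the part that bears it (a point fixed in the world has none). Each returns a list of dicts, best first, with "p" (0 to 1); they miss things now and then, are a little off and sometimes report something else, mostly with a low value. They report only what shows in the picture. A call takes as long as a camera call. They do not tell look-alikes from the thing itself.
- recognise(label, camera): "rect" ([centre column, centre row, width, height] in pixels, round what is visible of it).
Readings, each from a call of its own:
- robot.current_time_s(): time.
- robot.current_joint_positions(): joint angles.
- robot.current_dq(): joint speeds.
- robot.current_joint_torque(): joint torques, N m.
- robot.current_tool_pos(): TCP position.
- robot.current_eef_rot(): TCP orientation.
- robot.current_contact_force(): force on the tool from outside, world axes, zero at the start.
- robot.current_torque(): the same for the moment, N m.
- robot.current_finger_gap(): opening from 0.0 (shut) to 1.0 (fully open).
- robot.current_gripper_force(): force on a finger pad.
Only numpy, scipy, OpenCV 4.12 (cv2) and the standard library are available. Lean on these libraries where they do the work, as an engineer would, in place of code of your own. Each camera call takes 0.05 s, during which the arm holds its last target. There are 200 camera calls.

### The job

The temperature check is done, so put the folding thermometer away. Swing its steel probe all the way back into the side of the handle, lay the folded thermometer down, display up, in the fitted recess of its open case, and then shut the case's lid fully. Leave the milk pitcher and the stacked cups where they are.

Things in the scene. Friction and masses are not known exactly. Their poses are not given: they have to be found in the camera images.
- thermometer: Loose thermometer lying on its back, display up: white handle 156 mm (its y) x 40 (x) x 25 thick (z), 0.16 kg. Origin: centre of the handle's underside. Its top 11 mm is a full 40 mm wide; below, the +x side is cut back 8 mm as a channel where the folded probe lies flush with the side. Folded, the whole is 40 x 156 mm and fits the recess either way round.
- probe (a joint): Angle of the steel probe (rad): 0 = folded (a stop), tip to the handle's -y; grows as it swings out, counter-clockwise from above: 1.57 = to the handle's +x; stop at 3.0. Swings easily (0.006 N m) and stays put; the handle stays put meanwhile. At q it points along (sin q, -cos q) in the handle's x-y plane, its centre line 5.5 mm from the pivot towards (cos q, sin q).
- probe_pivot (a point): Pivot of the probe, on the handle: 12 mm to +x and 64 mm to +y of the handle's origin, 8.5 mm above its underside (the height of the probe's centre line). Axes as the handle's.
- probe_tip (a point): Tip of the steel probe. The probe is 112 mm long from the pivot: grey plastic root 7 mm wide to 26 mm from the pivot, then a round steel rod of 5 mm diameter, its last 10 mm 3 mm thick. With the handle lying on the counter the rod is 6 to 11 mm above the counter.
- case: Grey plastic instrument case with dark foam, fixed to the counter, 108 mm (its x) x 210 mm (its y), rim 20 mm high, foam level with the rim. Origin: centre of its underside. The hinge of its lid runs along its +x side (away from the robot).
- recess (a point): Centre of the floor of the recess in the foam, 5 mm above the counter, 4 mm to -x of the case's centre; axes as the case's. The recess is 46 mm (x) x 162 mm (y), 3 mm to spare all round the folded thermometer, and 14.5 mm deep: the thermometer stands 10.5 mm proud. Midway, finger notches 34 mm long (y), as deep, reach 20 mm beyond it on both sides.
- case_lid (a joint): Angle of the case's lid (rad): 0 = shut, 1.57 = upright, 2.0 = stop, leaning back. The hinge is stiff: the lid stays where it is left; up to about 1.5 N at its free edge moves it. It shuts only over a thermometer that lies in the recess.
- lid_hinge (a point): Middle of the lid's hinge axis, on the case: 54 mm to +x of the case's origin, 20 mm above its underside. Axes as the case's; the axis is y.
- lid_edge (a point): Middle of the lid's free long edge, on its outer face: 108 mm from the hinge axis along the lid, 19 mm from its rim plane. The lid is a shell 108 x 210 x 19 mm with 3 mm walls; shut, its flat outer face is level, 39 mm above the counter. Axes move with the lid; at 0 as the case's.
- milk_pitcher: Bystander: steel milk pitcher, 72x113x104 mm, standing. Origin: centre of its underside.
- porcelain_cups: Bystander: two stacked white cups, 82 mm across, 89 mm high. Origin: centre of the underside.
Not all that is in view belongs to the job. There is more than one size of the thermometer; the job needs the smaller.

How it is judged (in metres and radians):
On the way, in this order (a step that is already met when the one before it is completed fails the run):
1. the probe is folded fully into the handle (value of joint probe below 0.06 rad), for 0.2 s.
2. the folded thermometer lies in the recess, let go (value of joint probe below 0.06 rad and x of thermometer in the frame of recess between -0.006 and 0.006 m and y of thermometer in the frame of recess between -0.006 and 0.006 m and z of thermometer in the frame of recess between -0.003 and 0.003 m and angle between the y axis of thermometer and the y axis of recess, either way round below 0.08 rad and angle between thermometer's own z axis and vertical below 0.06 rad and contact force between the fingers and thermometer below 0.1 N and value of joint case_lid above 0.3 rad), for 0.2 s.
At the end, for the whole second after the job is handed in: The thermometer lies at rest, display up and level, on the floor of the recess (within 6 mm of its centre along and across, 3 mm in height, 0.08 rad in direction, either way round) with its probe folded (below 0.06 rad), and the case's lid is shut (below 0.04 rad) (value of joint probe below 0.06 rad and x of thermometer in the frame of recess between -0.006 and 0.006 m and y of thermometer in the frame of recess between -0.006 and 0.006 m and z of thermometer in the frame of recess between -0.003 and 0.003 m and angle between the y axis of thermometer and the y axis of recess, either way round below 0.08 rad and angle between thermometer's own z axis and vertical below 0.06 rad and value of joint case_lid below 0.04 rad and linear speed of thermometer below 0.02 m/s); the robot touches nothing.
It fails at once if milk pitcher pushed more than 25 mm, or tipped (distance of milk_pitcher from where it was at the start of the episode above 0.025 m or angle between milk_pitcher's own z axis and vertical above 0.3 rad).
It fails at once if porcelain cups pushed more than 25 mm, or tipped (distance of porcelain_cups from where it was at the start of the episode above 0.025 m or angle between porcelain_cups's own z axis and vertical above 0.3 rad).
It also fails if it takes over 61 s, if anything falls off the work surface, if the arm or the gripper's body presses on something with over 40 N, if the wrist force passes 120 N, or if a joint passes its speed limit or range.

## Working session

There is one attempt and no reset: what is moved stays moved. The work goes in short steps, each a Python script; the robot and the scene stay as the last script left them, time stands still between calls to the robot, and variables do not carry over. Pictures are saved under pics/ and viewed, at most 10 in all, crops included, and the job is handed in when it is done.

```bash
mkdir -p pics; ls; python3 - <<'E'
from station import robot, fingers, vision, workorder, recognise
import cv2,numpy as np
for n in ["top","scene"]:
    im=vision.grab_frame(n); cv2.imwrite(f"pics/{n}0.png",im[:,:,::-1])
    c=vision.calibration(n); print(n,{k:np.round(v,4).tolist() if hasattr(v,'shape') else v for k,v in c.items()})
    for l in ["thermometer","probe","case","case_lid","milk_pitcher","porcelain_cups"]:
        print(l,[(np.round(d["rect"]).tolist(),round(d["p"],2)) for d in recognise(l,n)])
c=vision.calibration("wrist");print(c)
print(robot.current_time_s())
E
```

```text
pics
top {'mtx': [[434.6156, 0.0, 320.4514], [0.0, 434.6156, 237.9464], [0.0, 0.0, 1.0]], 'extrinsics': [[0.1091, -0.994, -0.0007, -0.1543], [0.9734, 0.1067, 0.2026, -0.5558], [-0.2013, -0.0228, 0.9793, -1.1646], [0.0, 0.0, 0.0, 1.0]]}
thermometer [([418.0, 204.0, 73.0, 39.0], 0.77), ([273.0, 272.0, 55.0, 25.0], 0.66), ([467.0, 257.0, 32.0, 31.0], 0.4)]
probe [([252.0, 260.0, 2.0, 6.0], 0.63), ([409.0, 284.0, 86.0, 61.0], 0.47), ([439.0, 220.0, 1.0, 5.0], 0.43)]
case [([409.0, 285.0, 89.0, 61.0], 0.87)]
case_lid [([410.0, 264.0, 87.0, 24.0], 0.96)]
milk_pitcher [([186.0, 195.0, 44.0, 28.0], 0.97), ([255.0, 250.0, 10.0, 29.0], 0.27)]
porcelain_cups [([470.0, 259.0, 37.0, 32.0], 0.79), ([409.0, 285.0, 94.0, 61.0], 0.23)]
scene {'mtx': [[579.2443, 0.0, 319.6646], [0.0, 579.2443, 230.5915], [0.0, 0.0, 1.0]], 'extrinsics': [[0.4737, -0.8806, -0.0139, -0.3512], [0.4741, 0.2417, 0.8467, -0.2778], [-0.7422, -0.4077, 0.532, -1.0458], [0.0, 0.0, 0.0, 1.0]]}
thermometer [([445.0, 236.0, 94.0, 44.0], 0.78)]
probe [([244.0, 233.0, 11.0, 5.0], 0.55), ([466.0, 257.0, 9.0, 8.0], 0.48)]
case [([400.0, 276.0, 120.0, 103.0], 0.64)]
case_lid [([412.0, 260.0, 100.0, 72.0], 0.93)]
milk_pitcher [([209.0, 181.0, 33.0, 45.0], 0.71)]
porcelain_cups [([492.0, 280.0, 38.0, 52.0], 0.83)]
{'mtx': array([[349.55761052,   0.        , 319.4108757 ],
       [  0.        , 349.55761052, 237.46213611],
       [  0.        ,   0.        ,   1.        ]]), 'T_tool_cam': array([[ 5.43177330e-04,  9.44360002e-01,  3.28913199e-01,
         8.46213134e-02],
       [ 9.99999847e-01, -4.78003272e-04, -2.79010014e-04,
         4.57254003e-04],
       [-1.06264312e-04,  3.28913300e-01, -9.44360117e-01,
        -1.47725369e-01],
       [ 0.00000000e+00,  0.00000000e+00,  0.00000000e+00,
         1.00000000e+00]])}
0.7
```

View pics/top0.png

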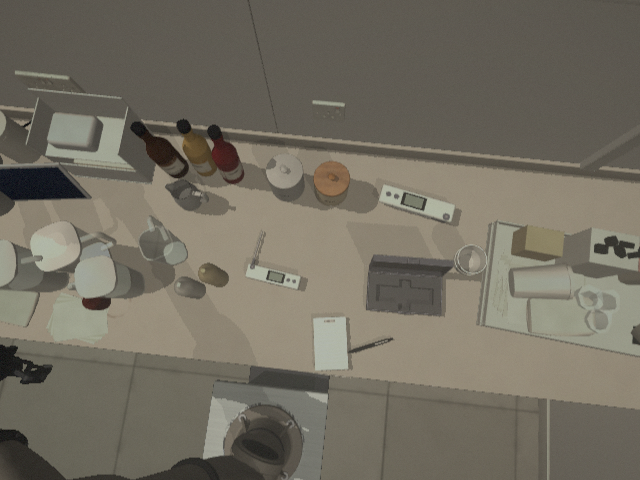

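View pics/scene0.png

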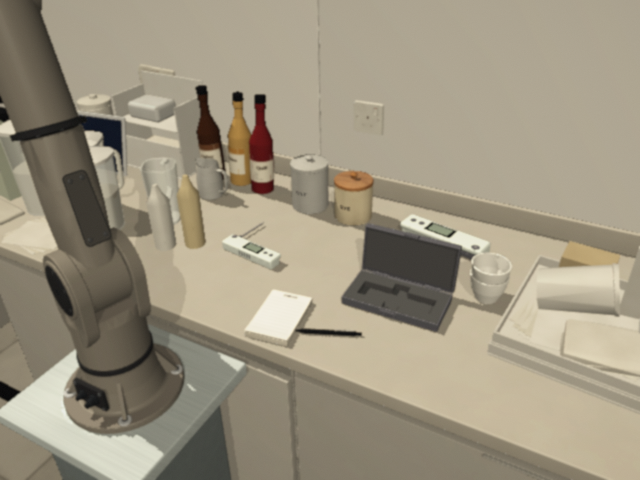

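```bash
cat > h.py <<'E'
from station import robot, fingers, vision, workorder, recognise
import cv2,numpy as np
from scipy.spatial.transform import Rotation as R
def cam(name):
    c=vision.calibration(name)
    if name!="wrist": return c["mtx"],c["extrinsics"]
    T=np.eye(4);T[:3,3]=robot.current_tool_pos()
    T[:3,:3]=R.from_euler('xyz',robot.current_eef_rot(),degrees=True).as_matrix()
    return c["mtx"],np.linalg.inv(T@c["T_tool_cam"])
def w(ME,px,z):
    "pixel -> world point on plane z"
    K,E=ME; px=np.atleast_2d(np.float64(px))
    d=np.c_[(px[:,0]-K[0,2])/K[0,0],-(px[:,1]-K[1,2])/K[1,1],-np.ones(len(px))]@E[:3,:3]
    o=-E[:3,:3].T@E[:3,3]
    return o+d*((z-o[2])/d[:,2])[:,None]
def pix(ME,P):
    K,E=ME; c=np.atleast_2d(P)@E[:3,:3].T+E[:3,3]
    return np.c_[K[0,2]+K[0,0]*c[:,0]/-c[:,2],K[1,2]-K[1,1]*c[:,1]/-c[:,2]]
def snap(name,f):
    ME=cam(name); im=vision.grab_frame(name)[:,:,::-1].copy(); cv2.imwrite("pics/"+f,im); return ME,im
E
python3 - <<'E'
from h import *
t=cam("top")
print("th ends",w(t,[(248,271),(299,284)],.025).round(3).tolist())
print("pivot,tip",w(t,[(253,268),(262,233)],.008).round(3).tolist())
print("big",w(t,[(381,193),(452,214)],.025).round(3).tolist())
print("case front",w(t,[(366,309),(441,316)],.02).round(3).tolist())
print("case hinge",w(t,[(370,272),(446,277)],.02).round(3).tolist())
print("cups",w(t,[(470,259)],.09).round(3).tolist(),"grinders",w(t,[(188,288),(212,272)],.05).round(3).tolist())
print(robot.current_eef_rot(),robot.tip_reach, robot.current_finger_gap())
E
```

```text
th ends [[0.458, 0.102, 0.025], [0.437, -0.046, 0.025]]
pivot,tip [[0.47, 0.092, 0.008], [0.575, 0.08, 0.008]]
big [[0.73, -0.255, 0.025], [0.689, -0.466, 0.025]]
case front [[0.389, -0.241, 0.02], [0.392, -0.451, 0.02]]
case hinge [[0.494, -0.243, 0.02], [0.503, -0.459, 0.02]]
cups [[0.549, -0.502, 0.09]] grinders [[0.391, 0.256, 0.05], [0.442, 0.197, 0.05]]
[ 1.79996153e+02 -2.00933099e-04  1.60474486e+02] 0.017 1.001255379749674
```

```bash
python3 - <<'E'
from h import *
robot.line_to([0.184,0.518,0.32],velocity=.25)
robot.move_to([0.45,0.02,0.2],[180,0,82])
ME,im=snap("wrist","w1.png")
for l in ["thermometer","probe"]: print(l,[(np.round(d["rect"]).tolist(),round(d["p"],2)) for d in recognise(l,"wrist")])
print(robot.current_time_s(),robot.current_tool_pos(),robot.current_eef_rot())
E
```

```text
thermometer [([375.0, 191.0, 157.0, 164.0], 0.71), ([571.0, 436.0, 85.0, 84.0], 0.61)]
probe [([396.0, 124.0, 113.0, 14.0], 0.83)]
3.45 [0.45021454 0.02109705 0.20007059] [ 1.79987634e+02 -5.71859964e-03  8.21331237e+01]
```

View pics/w1.png

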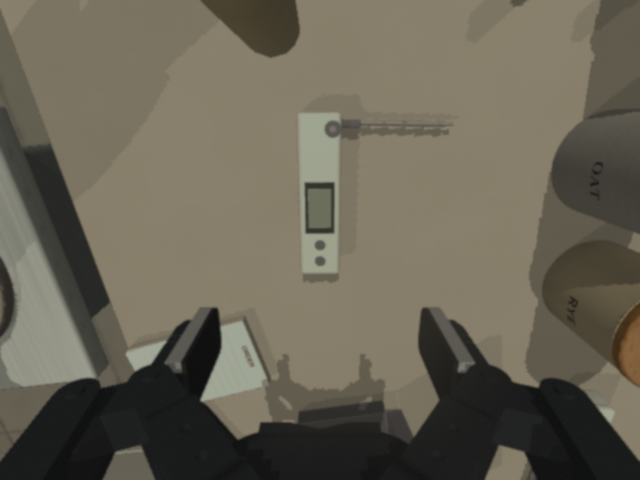

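```bash
python3 - <<'E'
from h import *
ME=cam("wrist")
c=w(ME,[(298.5,112.5),(340,112.5),(338,273),(302.5,274)],.025)
print(c.round(4).tolist(),[round(np.linalg.norm(c[i]-c[(i+1)%4]),4) for i in range(4)])
m=c.mean(0); d=(c[0]+c[1]-c[2]-c[3])[:2]; yaw=np.degrees(np.arctan2(-d[0],d[1])); print("centre",m,"yaw",yaw)
print("piv,tip",w(ME,[(333,128)],.025),w(ME,[(453,125)],.0085))
Rz=R.from_euler('z',yaw,degrees=True).as_matrix()
print("pivot pred",m+Rz@[.012,.064,0])
t=w(ME,[(453,125)],.0085)[0]; v=Rz.T@(t-m); print("tip in handle",v)
E
```

```text
[[0.4447, 0.1107, 0.025], [0.4805, 0.1058, 0.025], [0.4605, -0.0461, 0.025], [0.4247, -0.0423, 0.025]] [np.float64(0.0361), np.float64(0.1532), np.float64(0.036), np.float64(0.1543)]
centre [0.45258407 0.03202087 0.025     ] yaw -7.469976365764419
piv,tip [[0.47283265 0.09384726 0.025     ]] [[0.58359294 0.08075272 0.0085    ]]
pivot pred [0.47280265 0.09391763 0.025     ]
tip in handle [ 0.12356155  0.06535029 -0.0165    ]
```

```bash
python3 - <<'E'
from h import *
m=np.array([.4526,.0320]); yw=-7.47; Rz=R.from_euler('z',yw,degrees=True).as_matrix()[:2,:2]
def pose(q,s=.019,r=.07,z=.021):
    u=np.array([np.sin(q),-np.cos(q)]);n=np.array([np.cos(q),np.sin(q)])
    p=m+Rz@(np.array([.012,.064])+r*u+s*n); return [*p,z],[180,0,yw+np.degrees(q)]
fingers.gripper_to(0.0)
robot.move_to(*pose(1.85,z=.12)); 
print("hit",robot.line_to(*pose(1.85),velocity=.12,f_stop=8))
for q in np.arange(1.65,.05,-.2):
    h=robot.line_to(*pose(q),velocity=.1,f_stop=8); print(round(q,2),h,end=' ')
    if h: break
else:
    print("final",robot.line_to(*pose(0,s=.0185),velocity=.03,f_stop=4))
print(robot.current_tool_pos(),robot.current_contact_force(),robot.current_time_s())
p=robot.current_tool_pos(); 
robot.line_to(*pose(0,s=.045)); robot.line_to(*pose(0,s=.045,z=.15),velocity=.25)
fingers.gripper_to(1.0)
robot.move_to([0.46,-0.01,0.15],[180,0,82.5])
ME,im=snap("wrist","w2.png"); np.save("w2.npy",ME[1])
print([(np.round(d["rect"]).tolist(),round(d["p"],2)) for d in recognise("thermometer","wrist")],robot.current_time_s())
E
```

```text
hit False
1.65 False 1.45 False 1.25 False 1.05 False 0.85 False 0.65 False 0.45 False 0.25 False final False
[0.48252657 0.02230955 0.02108644] [-0.49500973 -0.17040457  0.43454431] 9.4333
[([370.0, 166.0, 189.0, 199.0], 0.93), ([616.0, 432.0, 44.0, 55.0], 0.85), ([357.0, 428.0, 99.0, 29.0], 0.59)] 12.5417
```

View pics/w2.png

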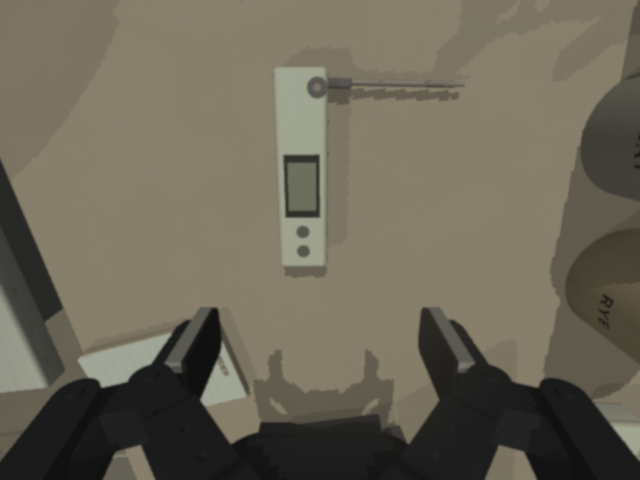

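```bash
cat >> h.py <<'E'
m=np.array([.4526,.0320]); yw=-7.47; Rz=R.from_euler('z',yw,degrees=True).as_matrix()[:2,:2]
def pose(q,s=.019,r=.07,z=.021):
    u=np.array([np.sin(q),-np.cos(q)]);n=np.array([np.cos(q),np.sin(q)])
    p=m+Rz@(np.array([.012,.064])+r*u+s*n); return [*p,z],[180,0,yw+np.degrees(q)]
E
python3 - <<'E'
from h import *
ME=cam("wrist")
c=w(ME,[(274.5,67.5),(327,67.5),(325.5,265.5),(282,266)],.025)
mm=c.mean(0); d=(c[0]+c[1]-c[2]-c[3])[:2]; yaw=np.degrees(np.arctan2(-d[0],d[1])); print("centre",mm,"yaw",yaw)
t=w(ME,[(463,85)],.0085)[0];print("tip handle",R.from_euler('z',-yaw,degrees=True).apply(t-mm))
print(fingers.gripper_to(0.0), robot.current_finger_gap())
robot.move_to(*pose(1.85,z=.12)); robot.line_to(*pose(1.85),velocity=.15,f_stop=8)
for q in (1.65,1.45,1.25):
    print(q,robot.line_to(*pose(q),velocity=.1,f_stop=8),robot.current_contact_force())
snap("wrist","w3.png"); print(robot.current_finger_gap(),robot.current_tool_pos(),robot.current_time_s())
E
```

```text
centre [0.45281338 0.03251942 0.025     ] yaw -7.552454570144588
tip handle [ 0.12236358  0.06628945 -0.0165    ]
False -0.0004082434730986291
1.65 False [ 0.09854533 -0.45178495 -0.50702418]
1.45 False [ 0.37025341 -0.08697333  0.19409887]
1.25 False [0.24916271 0.36673921 0.55354791]
-0.001491178561833117 [0.54413215 0.08174541 0.02100165] 15.8917
```

View pics/w3.png

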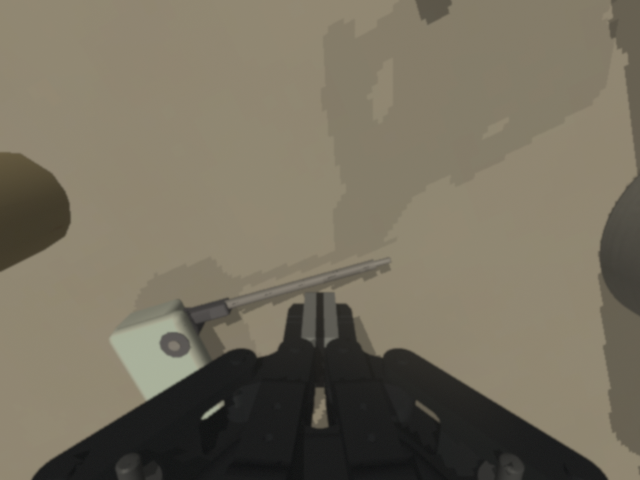

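```bash
python3 - <<'E'
from h import *
robot.line_to(*pose(1.25,z=.05)); robot.line_to(*pose(1.85,z=.05)); robot.line_to(*pose(1.85,z=.022))
print(robot.line_to(*pose(1.85,z=-.015),velocity=.03,f_stop=4),robot.current_tool_pos(),robot.current_contact_force(),robot.current_time_s())
E
```

```text
True [ 0.53898013  0.12300383 -0.00469599] [-1.17365604 -0.50742624  4.31360011] 18.175
```

```bash
python3 - <<'E'
from h import *
Z=-.001
robot.line_to(*pose(1.85,z=Z),velocity=.03)
for q in np.arange(1.65,.05,-.2):
    h=robot.line_to(*pose(q,z=Z),velocity=.12,f_stop=8); print(round(q,2),h,end=' ')
    if h: break
else:
    print("final",robot.line_to(*pose(0,s=.0175,z=Z),velocity=.02,f_stop=4))
print(robot.current_tool_pos(),robot.current_contact_force(),robot.current_time_s())
robot.line_to(*pose(0,s=.045,z=Z)); robot.line_to(*pose(0,s=.045,z=.14),velocity=.3)
fingers.gripper_to(0.7)
robot.move_to([0.46,0.0,0.14],[180,0,82.5])
ME,im=snap("wrist","w4.png"); print(robot.current_time_s())
E
```

```text
1.65 False 1.45 False 1.25 False 1.05 False 0.85 False 0.65 False 0.45 False 0.25 False final False
[ 0.48111671  0.02221253 -0.00098465] [-0.07382624 -0.49358089  0.51843748] 22.4
25.2083
```

View pics/w4.png

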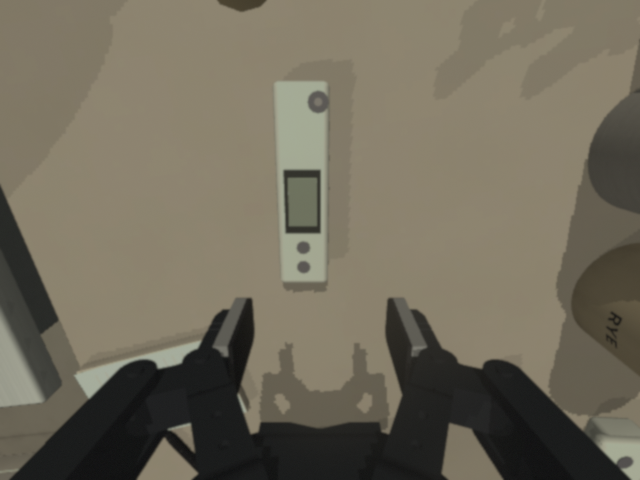

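```bash
python3 - <<'E'
from h import *
ME=cam("wrist")
c=w(ME,[(274.5,81.5),(328,81.5),(327,281.5),(281.5,282.5)],.025)
mm=c.mean(0); d=(c[0]+c[1]-c[2]-c[3])[:2]; yaw=np.degrees(np.arctan2(-d[0],d[1])); print("centre",mm,"yaw",yaw,[round(np.linalg.norm(c[i]-c[(i+1)%4]),4) for i in range(4)])
robot.move_to([0.435,-0.36,0.2],[180,0,92])
ME,im=snap("wrist","w5.png"); np.savez("w5.npz",K=ME[0],E=ME[1]); print(robot.current_time_s(),robot.current_tool_pos())
print([(np.round(d["rect"]).tolist(),round(d["p"],2)) for d in recognise("case_lid","wrist")])
E
```

```text
centre [0.45221211 0.03232742 0.025     ] yaw -7.567304036156831 [np.float64(0.0368), np.float64(0.1526), np.float64(0.0379), np.float64(0.1535)]
26.625 [ 0.43627801 -0.35805282  0.19945842]
[([434.0, 201.0, 109.0, 294.0], 0.88)]
```

View pics/w5.png

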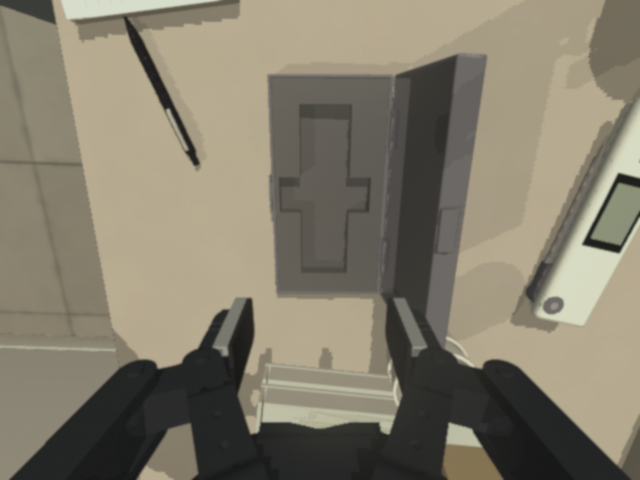

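```bash
python3 - <<'E'
from h import *
f=np.load("w5.npz"); ME=(f["K"],f["E"])
from scipy.optimize import least_squares
px=np.array([(300,105),(352,105),(347,272),(301,272),(268.5,75),(276.5,297)],float)
P=w(ME,px,.02); print(P.round(4).tolist())
# case-frame model; image up = +y
M=np.array([(-.027,.081),(.019,.081),(.019,-.081),(-.027,-.081),(-.054,.105),(-.054,-.105)])
def fit(v,n=6):
    r=R.from_euler('z',v[2]).as_matrix()[:2,:2]; return ((M@r.T+v[:2]-P[:,:2])[:n]).ravel()
for n in (4,6):
    s=least_squares(fit,[.446,-.348,0],args=(n,)); print(s.x[:2],np.degrees(s.x[2]),(s.fun*1000).round(1))
    r=R.from_euler('z',s.x[2]).as_matrix()[:2,:2]; print("recess",s.x[:2]+r@[-.004,0])
# lid top edge: outer corners
for z in (.1,.125,.13): print(z,w(ME,[(457,56),(486,56)],z).round(3).tolist())
E
```

```text
[[0.4161, -0.2646, 0.02], [0.4616, -0.2629, 0.02], [0.4674, -0.4231, 0.02], [0.4203, -0.4248, 0.02], [0.3888, -0.2416, 0.02], [0.3951, -0.4547, 0.02]]
[ 0.44535926 -0.34370544] 1.8151682892422873 [-0.3  1.   0.2  0.7 -0.5 -1.   0.7 -0.7]
recess [ 0.44136127 -0.34383214]
[ 0.44553717 -0.34456294] 1.9628667319551645 [-0.3  0.   0.1 -0.1 -0.1 -1.8  1.1 -1.6 -0.8  0.2  0.1  3.3]
recess [ 0.44153951 -0.34469994]
0.1 [[0.519, -0.234, 0.1], [0.538, -0.233, 0.1]]
0.125 [[0.511, -0.238, 0.125], [0.527, -0.237, 0.125]]
0.13 [[0.509, -0.239, 0.13], [0.525, -0.238, 0.13]]
```

```bash
python3 - <<'E'
from h import *
O=[180,0,82.45]; c=[.4523,.0323]
robot.move_to([*c,.08],O)
print(robot.line_to([*c,-.005],O,velocity=.08,f_stop=6),robot.current_tool_pos(),robot.current_contact_force())
fingers.gripper_to(0.0,40); print(robot.current_finger_gap(),robot.current_gripper_force(),robot.current_contact_force())
robot.line_to([*c,.10],O,velocity=.15)
ME,im=snap("wrist","w6.png"); np.savez("w6.npz",K=ME[0],E=ME[1]); print(robot.current_time_s(),robot.current_tool_pos(),robot.current_finger_gap())
E
```

```text
False [ 0.45284685  0.03228731 -0.00457312] [-0.36311797  0.21623414 -0.5377197 ]
0.46226916141871066 41.22105793096125 [-2.07111626  0.81641667  4.9881496 ]
30.6167 [0.45114524 0.03249415 0.09891236] 0.45513236282643466
```

View pics/w6.png

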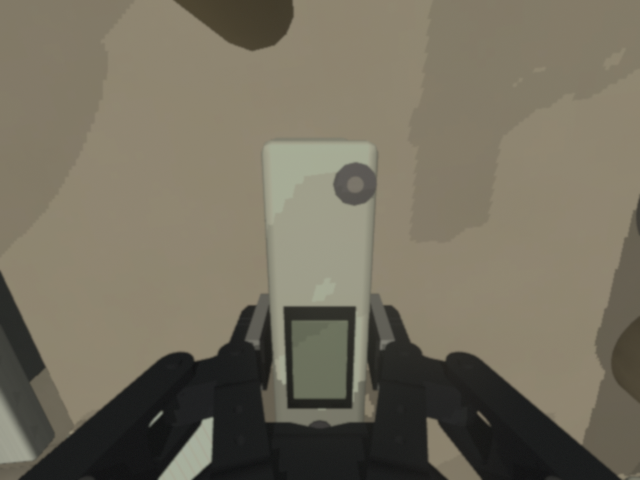

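```bash
python3 - <<'E'
from h import *
f=np.load("w6.npz"); ME=(f["K"],f["E"]); p=np.array([.45114524,.03249415,.09891236]); Rt=R.from_euler('xyz',robot.current_eef_rot(),degrees=True)
print(robot.current_tool_pos(),robot.current_eef_rot())
for z in (.122,.1285,.132):
    P=w(ME,[(264,143),(377,143),(355,184),(285,308),(356,308)],z); print(z,(Rt.inv().apply(P-p)*1000).round(1).tolist())
E
```

```text
[0.45114524 0.03249415 0.09891236] [-1.79864794e+02  3.30769792e-02  8.24567591e+01]
0.122 [[76.5, -18.6, -23.1], [76.5, 20.5, -23.2], [62.3, 13.3, -23.2], [11.6, -13.4, -23.1], [11.6, 15.5, -23.1]]
0.1285 [[77.0, -17.6, -29.6], [77.0, 19.4, -29.7], [63.5, 12.7, -29.7], [15.4, -12.7, -29.6], [15.4, 14.7, -29.6]]
0.132 [[77.2, -17.1, -33.1], [77.3, 18.9, -33.2], [64.1, 12.3, -33.2], [17.5, -12.3, -33.1], [17.5, 14.3, -33.1]]
```

```bash
python3 - <<'E'
from h import *
O=[180,0,91.9]; t=np.array([.4406,-.3437])
robot.move_to([*t,.17],O); robot.line_to([*t,.035],O,velocity=.15); robot.pause(.3)
p=robot.current_tool_pos(); print(p,robot.current_eef_rot(),robot.current_finger_gap())
h=robot.line_to([*t,.0015],velocity=.05,f_stop=6); robot.pause(.2)
p=robot.current_tool_pos(); print(h,p,robot.current_contact_force(),robot.current_time_s())
E
```

```text
[ 0.44092691 -0.34394675  0.03557074] [1.79943840e+02 2.86471969e-02 9.19009535e+01] 0.45991595590343143
True [ 0.43986881 -0.34285298  0.00065302] [-1.50394928  0.04136258  5.89494968] 34.2667
```

```bash
python3 - <<'E'
from h import *
fingers.gripper_to(0.58); robot.pause(.1)
print(robot.current_gripper_force(),robot.current_contact_force())
p=robot.current_tool_pos(); print(robot.line_to([p[0],p[1],.06],velocity=.1,f_stop=10))
robot.line_to([p[0]-.01,p[1],.19],velocity=.3); robot.pause(.2)
ME,im=snap("wrist","w7.png"); np.savez("w7.npz",K=ME[0],E=ME[1]); print(robot.current_time_s(),robot.current_tool_pos())
E
```

```text
0.0 [-0.28785453  0.4944785  -0.17171113]
False
36.2167 [ 0.42846042 -0.34059789  0.18847331]
```

View pics/w7.png

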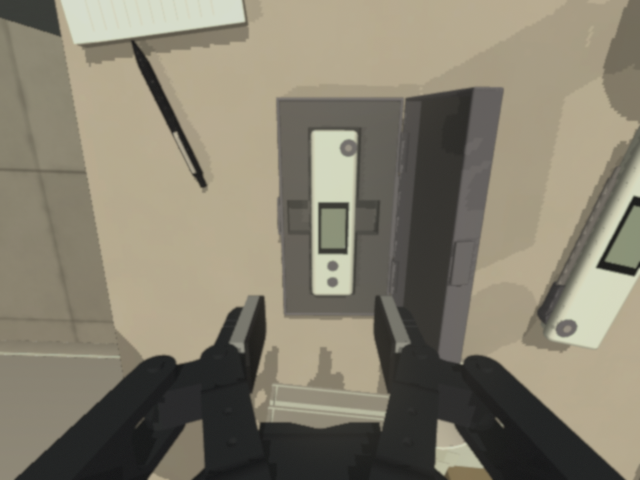

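```bash
python3 - <<'E'
from h import *
O=[180,0,91.9]; y=-.335
def tip(th,L=.085,e=.013):
    d=np.array([-np.cos(th),np.sin(th)]);n=np.array([np.sin(th),np.cos(th)])
    P=np.array([.4994,.02])+L*d+.019*n
    return [P[0]+e,y,P[1]-.0047]
fingers.gripper_to(0.0)
robot.line_to([.585,y,.19],O,velocity=.25)
s=tip(1.9); robot.line_to([.585,y,s[2]],velocity=.2,f_stop=10)
for th in (1.7,1.5,1.3,1.1,.9,.7,.5,.35,.2,.1):
    h=robot.line_to(tip(th),velocity=.1,f_stop=15); print(th,h,robot.current_contact_force().round(1),end=' ')
    if h: break
else:
    p=tip(0); print("press",robot.line_to([p[0],p[1],.030],velocity=.03,f_stop=10),robot.current_tool_pos(),robot.current_contact_force())
print(robot.current_time_s())
E
```

```text
1.7 False [ 0.5  0.6 -0.8] 1.5 False [-0.  -0.2 -0. ] 1.3 False [0.6 0.8 0.4] 1.1 False [ 0.3 -0.9 -0.1] 0.9 False [-0.9  0.5  0. ] 0.7 False [0.2 0.3 0.3] 0.5 False [ 0.  -0.5  0.4] 0.35 False [ 0.3 -1.5  0.5] 0.2 False [ 0.  -0.4 -0.1] 0.1 False [-0.   0.1  0.3] press True [ 0.42844432 -0.33552566  0.03421426] [-0.85446317  1.87322347  7.20793041]
41.8917
```

```bash
python3 - <<'E'
from h import *
robot.line_to([.42,-.335,.2],velocity=.2); robot.pause(.2)
ME,im=snap("wrist","w8.png"); print(robot.current_time_s(),robot.current_contact_force())
E
```

```text
43.125 [-0.3685058  -0.31134498 -0.49410968]
```

View pics/w8.png

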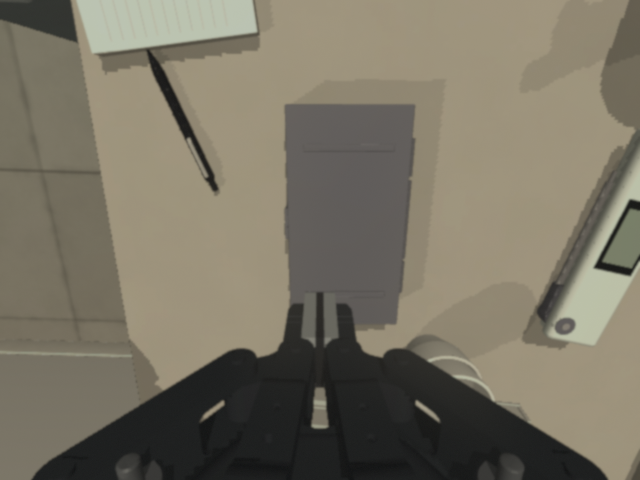

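The lid is shut: its flat face spans about (285,105) to (413,325). The cups still stand at (445,360), and the gripper is clear of everything.

```bash
python3 -c "
from station import workorder
print(workorder.close_job())"
```

```text
the job is handed in; nothing more can be done
None
```

The job is handed in: the probe is folded, the thermometer lies display up in its recess, the lid is shut, and the pitcher and cups were not touched; the hand-in returned no verdict.

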